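# Half-row exposure on a vial irradiation base

## Task

Expose only the two right-hand vials of the four on the lamp base: lift the sprung locking knob of the shutter straight up to its stop, then slide the shutter by the knob to half its travel, so that its edge lies in the gap between the second and third vial from the right, and hold it still there against its spring for at least three seconds. The other two vials are dark controls, so never open the shutter any farther, leave all four vials standing in their holder and leave the vial rack and the beaker where they are. Finish while still holding the shutter at half travel: do not let go.

Things in the scene. Friction and masses are not known exactly. Their poses are not given: they have to be found in the camera images.
- lamp_base: white irradiation box, 140 x 240 mm, grey deck 61 mm above the worktop, fixed. Origin: centre of its underside; x to its back, y along its long side (robot's left), z up. A glass window 44 x 88 mm lies in the deck's right half; four vials stand on it in a clear holder, tops at 94 mm. In front, at x -42 mm, a steel rail (top 71 mm) runs along y with the shutter's carriage on it
- window_mid (a point): centre of the window, on the glass (x +26, y -56 mm in lamp_base, 61 mm above the worktop), midway between the second and third vial: the shutter's edge is level with it along y at half travel. Graduations every 11 mm on the deck in front of the rail, long at shut, half and fully open, match the pointer on the carriage
- knob_grip (a point): middle of the black round upright locking knob, the point to grasp: 24 mm in diameter, 30 mm tall, 84 to 114 mm above the worktop when home (this point at 99 mm), on a carriage 29 x 34 mm whose top is at 79 mm. Shut and home it is at x -42, y -44 mm in lamp_base; it moves with the shutter and the lift. Clear all round
- lock_knob (a joint): lift of the locking knob, m: 0 home (its pin sits in the rail's notch and locks the shutter), 0.012 up at its stop; a spring pulls it down, 4 N at home, 8 N at the stop. The pin clears the notch at 0.009; past the notch it can ride on the rail's top
- shutter (a joint): travel of the shutter, m, along +y of lamp_base (robot's left): 0 shut, 0.088 fully open, half travel 0.044; locked until the pin is lifted. A spring pulls it shut: 4 N at 0, 9.5 N at half, 15 N fully open. Its edge uncovers the window from the right end and lies at y = -100 mm + travel in lamp_base; it moves one to one with the knob
- vial_a: first vial, at the right end of the row: clear 2 ml vial with a black cap, 12 mm in diameter, 33 mm tall, origin at the centre of its underside; stands at x +26, y -89 mm in the frame of lamp_base
- vial_b: second vial, alike, at y -67 mm
- vial_c: third vial, alike, at y -45 mm
- vial_d: fourth vial, alike, at y -23 mm
- rack: empty blue moulded vial rack, 70 x 170 x 26 mm, left of the lamp base; origin at the centre of its underside; not used
- beaker: small empty glass beaker, 47 mm wide, 58 mm tall, right of the lamp base; origin at the centre of its underside; not used

How it is judged:
By the outcome, as a careful person would: the job done as asked, in the order asked, and still so for the second after the job is handed in, while the arm keeps its last pose, push and grip.
It also fails if it takes over 35 s, if anything falls off the work surface, if the arm or the gripper's body presses on something with over 40 N, if the wrist force passes 120 N, or if a joint passes its speed limit or range.

## Robot

A 6-joint arm with a two-finger parallel gripper is mounted at the origin on a cart in front of the work surface, level with it; the furniture and walls round the work are solid. World frame = base frame: x ahead of the robot, y to its left, z up, the work surface at z = 0. Lengths are in mm, angles in rad, forces in N, time in s.
With the tool pointing down it reaches from about 400 to 925 mm from the base axis. Payload 12.5 kg.
Tool frame: the origin (TCP) lies between the finger pads; the fingertips stand 19 mm ahead of it and the grasp point (between the pads) is the TCP (env.nose_length is the distance from the TCP to the fingertips, in mm); z points along the fingers, y is the line along which they close (so a half turn about z gives the same grasp; the last joint's range is limited). The gripper opens to 95 mm and grips with 3 to 60 N. Pads are 20 mm wide; open, the fingers measure 119 mm over their backs; the gripper's body (75 mm by 180 mm) begins 59 mm behind the grasp point.
Start: joints at [1.023, 0.491, 1.559, -0, 1.092, -0.106], TCP at [267.215, 565.014, 233.661] pointing down, gripper open.
Joint ranges: [-3.1, 3.1], [-0.84, 2.19], [0.05, 2.79], [-1.13, 4.28], [0.06, 2.93], [-2.69, 2.69]. Speed limits (rad/s): [2.22, 2.22, 2.79, 3.14, 3.14, 3.14].

## Interface

Orientations are given as [roll, pitch, yaw] about the fixed x, y, z axes, in that order (R = Rz(yaw) Ry(pitch) Rx(roll)).
In Python, from cell import env gives the robot as it stands. The module is installed in compiled form; this text tells all that it offers.
- The arm moves only by the tool drive_tool, never from a script. Its argument "rows" is a list that holds one entry, the list of rows, each a list of 7 numbers: the shift along the tool's x, y, z scaled (see below), then the turn, a rotation vector about the tool's x, y, z scaled (see below), then the opening, from 0 (shut) to 1 (fully open). In form: [[[tx, ty, tz, ax, ay, az, jaw], ...]]. A call has 1 to 5 rows; each row shifts and turns the commanded pose from where the row before left it, along the tool's axes as they then stand; what a row does not reach is not made up. The controller multiplies each number of a shift by 250 mm and each number of a turn by 180 degrees. A row lasts 1/8 s, in which the tool goes at most 62.5 mm and 10.7 degrees, less where a joint would pass 70% of its speed; a pose out of reach is approached as far as the arm can. A call with a number of a shift or a turn outside -1 to 1 is refused whole. A call with a gripper value outside its range is refused whole. The fingers move at their own pace and stop on an object; the grip force is fixed at half the most. Time passes only in rows, so rows that do not move let the fingers close. It gives the time, the measured TCP pose, the force, the opening and the grip force at its end, in the units of the state.
- env.state(): the state, without advancing time (a new reading comes with each control period).
- env.read_camera(name): name is "scene" or "top" or "wrist"; returns a dict with "color" (400x640x3 uint8, blue, green, red), "camera_matrix" (3x3 intrinsics, pixels), "pose" (4x4, takes a point from camera to world coordinates). Camera axes: x right, y up, looking along -z (the intrinsics and any distortion apply to the point x, -y, -z); pixel columns grow to the right and rows downward; lengths in mm; the calibration is good to about 2 mm. A picture is of the moment at which its call begins. There is no depth.
- env.job_done(): hands the job in; it is judged then, once.
Trained networks look in a picture, given as the dict that the camera call returned (one of the last four; its "shot" number tells which), for a name from the list of things; names that differ only in an ending like _2 or _b are one class to them, and where a whole thing is asked for, a point or a joint stands for the part that bears it (a point fixed in the world has none). Each returns a list of dicts, best first, with "score" (0 to 1); they miss things now and then, are a little off and sometimes report something else, mostly with a low value. They report only what shows in the picture. A call takes as long as a camera call.
- env.search_frame(name, picture): "at" ([x, y, z] in mm, in the coordinates of the camera as it stood for that picture, good to about 4 mm: the middle of the surface that is visible of it).
- env.place_of(name, picture): "at" ([x, y, z] in mm, in the coordinates of the camera as it stood for that picture, good to about 4 mm: a listed point, or the origin of a listed thing).
The state is a dict: "t": time; "joints": joint angles; "qvel": joint speeds; "tau": joint torques, N m; "eef_pos": TCP position; "tcp_rot": TCP orientation; "ft_force": force on the tool from outside, world axes, zero at the start; "moment": the same for the moment, N m; "opening": opening from 0.0 (shut) to 1.0 (fully open); "grip_force": force on a finger pad.
Only numpy, scipy, OpenCV 4.12 (cv2) and the standard library are available. Lean on these libraries where they do the work, as an engineer would, in place of code of your own. Each camera call takes 0.05 s, during which the arm holds its last target. There are 200 camera calls.

## Working session

There is one attempt and no reset: what is moved stays moved. The work goes in short steps, Python scripts to look and compute and a tool call to move; the robot and the scene stay as the last step left them, time stands still between calls to the robot, and variables do not carry over. Pictures are saved under pics/ and viewed, at most 10 in all, crops included, and the job is handed in when it is done.

Besides the shell and the picture viewer there is one more tool, called after "Emit:" by a JSON object that holds its "name" and its "arguments", one argument or row to a line. drive_tool: Moves the arm, as the interface text tells. Its arguments: {"type":"object","properties":{"rows":{"type":"array","items":{"type":"array","items":{"type":"array","items":{"type":"number","minimum":-1,"maximum":1}}}}},"required":["rows"]}

```bash
mkdir -p pics
cat > h.py <<'E'
from cell import env
import numpy as np, cv2
def look(cam,names,save=None):
    p=env.read_camera(cam); T=np.array(p["pose"])
    if save: cv2.imwrite("pics/"+save,p["color"])
    for n in names:
        for r in env.place_of(n,p)[:2]:
            w=T@np.append(r["at"],1); print(cam,n,round(r["score"],2),w[:3].round(1))
    return p
def st():
    s=env.state(); print({k:np.round(s[k],3).tolist() for k in("t","joints","eef_pos","tcp_rot","ft_force","opening","grip_force")})
E
python3 - <<'E'
from h import *
st()
N=["lamp_base","window_mid","knob_grip","vial_a","rack","beaker"]
look("top",N,"top.png");look("scene",N,"scene.png")
E
```

```text
{'t': 0.0, 'joints': [1.023, 0.492, 1.559, -0.0, 1.092, -0.106], 'eef_pos': [267.09, 564.797, 233.04], 'tcp_rot': [-3.14, -0.0, 2.7], 'ft_force': [0.503, -0.066, 0.135], 'opening': 1.003, 'grip_force': 0.0}
top lamp_base 0.74 [ 496.1 -213.7   -1.3]
top window_mid 0.93 [ 518.5 -269.6   63.1]
top knob_grip 0.64 [ 449.6 -257.3   96.4]
top knob_grip 0.54 [ 3.997e+02 -5.346e+02 -2.000e-01]
top vial_a 0.6 [ 520.1 -262.2   56.2]
top vial_a 0.49 [ 517.8 -281.8   60. ]
top rack 0.79 [430.6 174.7  -1.1]
top beaker 0.63 [ 400.3 -534.7   -1. ]
scene lamp_base 0.76 [ 494.5 -220.1   -4.4]
scene window_mid 0.81 [ 517.5 -275.2   60.7]
scene window_mid 0.7 [ 513.  -287.4   58.4]
scene knob_grip 0.62 [ 445.7 -258.5   99.2]
scene knob_grip 0.35 [ 514.9 -274.3   57.7]
scene vial_a 0.62 [ 512.5 -310.3   59.8]
scene vial_a 0.55 [ 517.3 -266.8   56.9]
scene rack 0.79 [429.8 168.8   1.7]
scene rack 0.54 [ 494.2 -220.3   -1.5]
scene beaker 0.76 [ 402.5 -539.6   -2.3]
```

View pics/top.png

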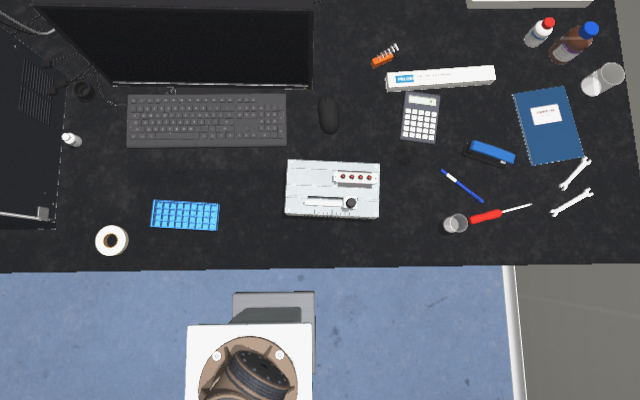

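View pics/scene.png

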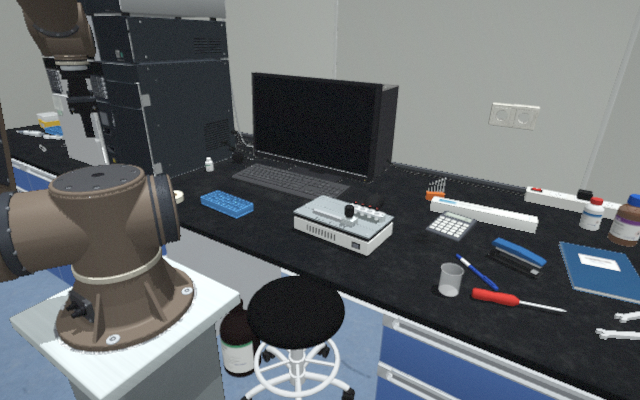

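The top view shows the lamp base at px (285–380, 160–218), yawed about -2°. The knob is at (351,203), with four red-capped vials behind it at row 177. The rack is on the left and the beaker on the right, both clear. I'll turn the tool to match the base first, then travel.

Emit:
{"name": "drive_tool", "arguments": {
  "rows": [
    [[-0.1, -0.1, 0, 0, 0, -0.043, 0.6], [-0.1, -0.1, 0, 0, 0, -0.043, 0.6], [-0.1, -0.12, 0, 0, 0, -0.043, 0.6], [-0.1, -0.2, 0, 0, 0, 0, 0.6], [-0.1, -0.2, 0, 0, 0, 0, 0.6]]
  ]
}}

```text
t: 1.32
eef_pos: [361.7, 363.4, 233.7]
tcp_rot: [3.141, 0.0, 3.106]
ft_force: [1.2, 0.2, -0.3]
opening: 0.608
grip_force: 0.0
```

Emit:
{"name": "drive_tool", "arguments": {
  "rows": [
    [[0, -0.2, 0, 0, 0, 0, 0.6], [0, -0.2, 0, 0, 0, 0, 0.6], [0, -0.2, 0, 0, 0, 0, 0.6], [0, -0.2, 0, 0, 0, 0, 0.6], [0, -0.2, 0, 0, 0, 0, 0.6]]
  ]
}}

```text
t: 1.95
eef_pos: [351.9, 113.5, 233.9]
tcp_rot: [3.141, 0.001, 3.105]
ft_force: [0.9, -0.4, -0.5]
opening: 0.599
grip_force: 0.0
```

```bash
python3 -c "
from h import *
st()"
```

```text
{'t': 1.95, 'joints': [0.133, 0.122, 2.13, 0.0, 0.888, -1.402], 'eef_pos': [351.89, 113.522, 233.887], 'tcp_rot': [3.141, 0.001, 3.105], 'ft_force': [0.919, -0.365, -0.486], 'opening': 0.599, 'grip_force': 0.0}
```

Emit:
{"name": "drive_tool", "arguments": {
  "rows": [
    [[-0.08, -0.2, 0, 0, 0, 0, 0.6], [-0.08, -0.2, 0, 0, 0, 0, 0.6], [-0.08, -0.2, 0, 0, 0, 0, 0.6], [-0.08, -0.2, 0, 0, 0, 0, 0.6], [-0.08, -0.2, 0, 0, 0, 0, 0.6]]
  ]
}}

```text
t: 2.58
eef_pos: [443.3, -140.5, 233.8]
tcp_rot: [-3.141, 0.001, 3.105]
ft_force: [0.8, 1.3, 0.3]
opening: 0.601
grip_force: 0.0
```

Emit:
{"name": "drive_tool", "arguments": {
  "rows": [
    [[0, -0.2, 0, 0, 0, 0, 0.6], [0, -0.2, 0, 0, 0, 0, 0.6], [0, 0, 0, 0, 0, 0, 0.6]]
  ]
}}

```text
t: 2.95
eef_pos: [439.0, -241.2, 233.4]
tcp_rot: [-3.141, 0.0, 3.102]
ft_force: [0.7, -0.1, -0.3]
opening: 0.599
grip_force: 0.0
```

Run:
```python
from h import *
st()
for i in range(2): p=look("wrist",["knob_grip","window_mid","lamp_base"],"w1.png")
T=np.array(p["pose"]);print(T.round(3)); np.savez("w1.npz",T=T,K=p["camera_matrix"]); print(p["camera_matrix"])
```

```text
{'t': 2.95, 'joints': [-0.634, 0.316, 1.857, -0.0, 0.969, -2.165], 'eef_pos': [439.035, -241.161, 233.373], 'tcp_rot': [-3.141, 0.0, 3.102], 'ft_force': [0.654, -0.107, -0.262], 'opening': 0.599, 'grip_force': 0.0}
wrist knob_grip 0.55 [ 450.6 -260.3   93. ]
wrist window_mid 0.91 [ 513.4 -278.    58.8]
wrist lamp_base 0.87 [ 497.2 -221.6   -2.1]
wrist lamp_base 0.47 [ 450.8 -260.3   93.9]
wrist knob_grip 0.66 [ 451.7 -260.3   94.1]
wrist window_mid 0.57 [ 511.2 -279.9   58.6]
wrist lamp_base 0.89 [ 496.  -220.6    3.4]
[[ 3.60000e-02 -9.63000e-01 -2.67000e-01  3.64271e+02]
 [ 9.99000e-01  3.40000e-02  9.00000e-03 -2.34741e+02]
 [ 0.00000e+00 -2.68000e-01  9.64000e-01  3.84584e+02]
 [ 0.00000e+00  0.00000e+00  0.00000e+00  1.00000e+00]]
[[350.98953339   0.         317.75748273]
 [  0.         350.98953339 199.44331196]
 [  0.           0.           1.        ]]
```

View pics/w1.png

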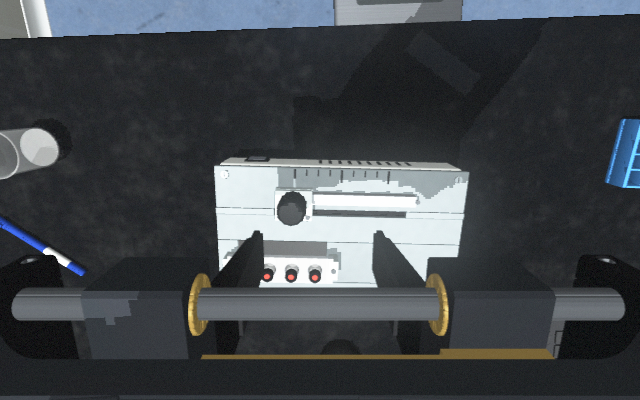

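```bash
python3 - <<'E'
import numpy as np
d=np.load("w1.npz");T=d["T"];K=d["K"]
def px(u,v,z):
    r=T[:3,:3]@(np.linalg.inv(K)@[u,v,1]*[1,-1,-1]); o=T[:3,3]
    return (o+r*(z-o[2])/r[2]).round(1)
for a in [(216,165,61),(468,172,61),(292,203,114),(292,208,99),(295,175,61),(390,180,61)]: print(a,px(*a))
E
python3 -c "
import cv2
i=cv2.imread('pics/w1.png')[150:290,205:480];cv2.imwrite('pics/w1c.png',cv2.resize(i,None,fx=2.9,fy=2.9,interpolation=2))"
```

```text
(216, 165, 61) [ 417.4 -331.5   61. ]
(468, 172, 61) [432.4 -96.4  61. ]
(292, 203, 114) [ 441.6 -258.2  114. ]
(292, 208, 99) [ 450.3 -259.7   99. ]
(295, 175, 61) [ 429.5 -258.4   61. ]
(390, 180, 61) [ 437.5 -169.2   61. ]
```

View pics/w1c.png

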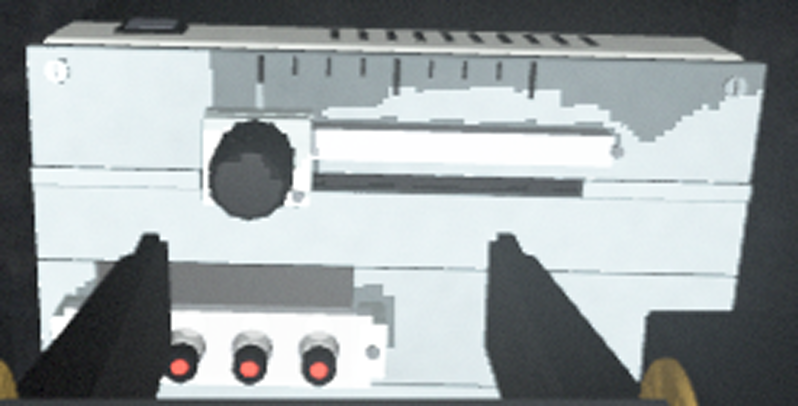

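The knob is at about px (292,208) and its pointer sits on the long shut graduation. That puts the knob at (450, -259.5), and the base yaw at -0.064 rad from the deck's front edge. Next I align and descend.

Emit:
{"name": "drive_tool", "arguments": {
  "rows": [
    [[0, 0, 0, 0, 0, 0.008, 0.6], [-0.024, -0.035, 0.12, 0, 0, 0, 0.6], [-0.0246, -0.035, 0.12, 0, 0, 0, 0.6], [0, 0, 0.12, 0, 0, 0, 0.6], [0, 0, 0.06, 0, 0, 0, 0.6]]
  ]
}}

```text
t: 3.98
eef_pos: [450.0, -256.4, 127.3]
tcp_rot: [3.141, -0.001, 3.079]
ft_force: [-1.0, 0.0, -0.0]
opening: 0.602
grip_force: 0.0
```

Run:
```python
from h import *
st()
look("wrist",["knob_grip"],"w2.png"); look("scene",["knob_grip"]);look("top",["knob_grip"])
```

```text
{'t': 3.975, 'joints': [-0.645, 0.484, 1.93, 0.0, 0.729, -2.154], 'eef_pos': [450.014, -256.375, 127.343], 'tcp_rot': [3.141, -0.001, 3.079], 'ft_force': [-0.981, 0.015, -0.017], 'opening': 0.602, 'grip_force': 0.0}
wrist knob_grip 0.82 [ 451.5 -259.    98.7]
scene knob_grip 0.68 [ 448.5 -259.5  100.3]
```

View pics/w2.png

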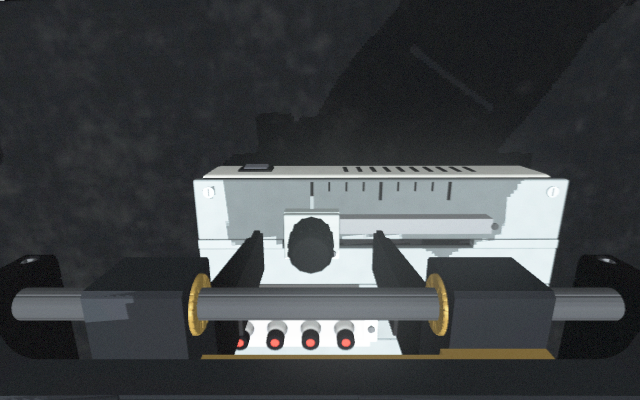

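The wrist view shows the base edges level, so yaw is aligned. The knob at (311,245) is 8 px (about 3 mm) right of the finger centre. I'll correct that, descend and grip.

Emit:
{"name": "drive_tool", "arguments": {
  "rows": [
    [[0, -0.012, 0.06, 0, 0, 0, 0.6], [0, 0, 0.04, 0, 0, 0, 0.6], [0, 0, 0, 0, 0, 0, 0.6]]
  ]
}}

```text
t: 4.65
eef_pos: [449.7, -259.5, 102.6]
tcp_rot: [3.14, -0.002, 3.08]
ft_force: [0.5, 0.7, 0.0]
opening: 0.602
grip_force: 0.0
```

Emit:
{"name": "drive_tool", "arguments": {
  "rows": [
    [[0, 0, 0, 0, 0, 0, 0], [0, 0, 0, 0, 0, 0, 0], [0, 0, 0, 0, 0, 0, 0], [0, 0, 0, 0, 0, 0, 0], [0, 0, 0, 0, 0, 0, 0]]
  ]
}}

```text
t: 5.28
eef_pos: [450.2, -260.1, 103.8]
tcp_rot: [-3.141, 0.0, 3.08]
ft_force: [-1.9, -3.7, 1.6]
opening: 0.24
grip_force: 30.0
```

Emit:
{"name": "drive_tool", "arguments": {
  "rows": [
    [[0, 0, -0.012, 0, 0, 0, 0], [0, 0, -0.012, 0, 0, 0, 0], [0, 0, -0.012, 0, 0, 0, 0], [0, 0, 0, 0, 0, 0, 0]]
  ]
}}

```text
t: 5.78
eef_pos: [450.2, -259.7, 112.7]
tcp_rot: [-3.142, 0.0, 3.08]
ft_force: [0.9, -5.2, -7.4]
opening: 0.242
grip_force: 30.0
```

Emit:
{"name": "drive_tool", "arguments": {
  "rows": [
    [[0, 0, -0.006, 0, 0, 0, 0], [0, 0, -0.006, 0, 0, 0, 0], [0, 0, 0, 0, 0, 0, 0], [0, 0, 0, 0, 0, 0, 0]]
  ]
}}

```text
t: 6.28
eef_pos: [450.2, -259.7, 115.6]
tcp_rot: [3.142, 0.0, 3.08]
ft_force: [2.7, -4.4, -6.4]
opening: 0.241
grip_force: 30.0
```

Emit:
{"name": "drive_tool", "arguments": {
  "rows": [
    [[0, 0, -0.004, 0, 0, 0, 0], [0, 0, 0, 0, 0, 0, 0], [0, 0, 0, 0, 0, 0, 0]]
  ]
}}

```text
t: 6.65
eef_pos: [450.1, -259.6, 116.0]
tcp_rot: [3.141, -0.0, 3.08]
ft_force: [5.2, -5.3, -16.0]
opening: 0.243
grip_force: 30.0
```

Run:
```python
from h import *
st()
p=look("wrist",["knob_grip"]); cv2.imwrite("pics/w3.png",cv2.resize(p["color"][150:320,180:460],None,fx=2.8,fy=2.8))
```

```text
{'t': 6.65, 'joints': [-0.65, 0.504, 1.936, 0.0, 0.702, -2.16], 'eef_pos': [450.116, -259.551, 115.976], 'tcp_rot': [3.141, -0.0, 3.08], 'ft_force': [5.249, -5.317, -15.981], 'opening': 0.243, 'grip_force': 29.997}
wrist knob_grip 0.71 [ 449.8 -262.8  109.7]
```

View pics/w3.png

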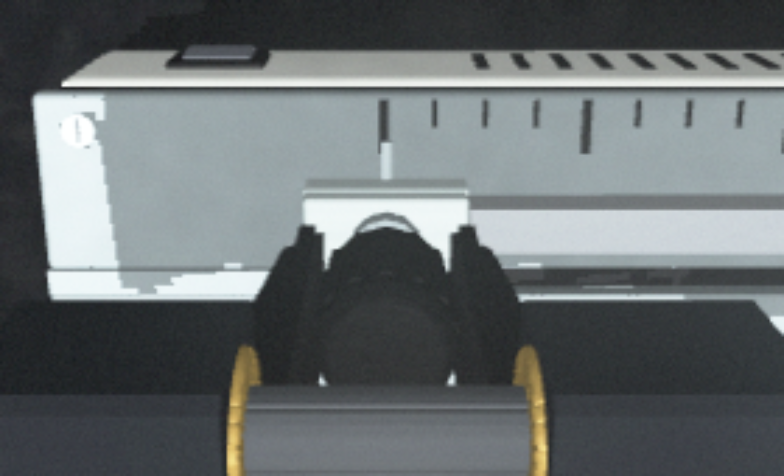

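The force jumped to 16 N, so the knob is at its stop. The pointer is still at the shut graduation, and the half mark is the next long tick. Now I slide slowly.

Emit:
{"name": "drive_tool", "arguments": {
  "rows": [
    [[0, 0.012, 0, 0, 0, 0, 0], [0, 0.024, 0, 0, 0, 0, 0], [0, 0.024, 0, 0, 0, 0, 0], [0, 0.02, 0, 0, 0, 0, 0], [0, 0, 0, 0, 0, 0, 0]]
  ]
}}

```text
t: 7.38
eef_pos: [451.4, -239.5, 116.0]
tcp_rot: [3.141, -0.0, 3.08]
ft_force: [3.1, -6.2, -17.1]
opening: 0.241
grip_force: 30.0
```

Emit:
{"name": "drive_tool", "arguments": {
  "rows": [
    [[0, 0.024, 0, 0, 0, 0, 0], [0, 0.024, 0, 0, 0, 0, 0], [0, 0.024, 0, 0, 0, 0, 0], [0, 0.01, 0, 0, 0, 0, 0], [0, 0, 0, 0, 0, 0, 0]]
  ]
}}

```text
t: 8.0
eef_pos: [452.6, -219.5, 116.0]
tcp_rot: [-3.141, -0.0, 3.08]
ft_force: [2.3, -9.4, -17.3]
opening: 0.247
grip_force: 30.0
```

Run:
```python
from h import *
st()
p=look("wrist",["knob_grip"]); cv2.imwrite("pics/w4.png",cv2.resize(p["color"][150:320,180:460],None,fx=2.8,fy=2.8))
```

```text
{'t': 8.0, 'joints': [-0.583, 0.486, 1.976, -0.0, 0.68, -2.092], 'eef_pos': [452.602, -219.458, 116.002], 'tcp_rot': [-3.141, -0.0, 3.08], 'ft_force': [2.313, -9.379, -17.292], 'opening': 0.247, 'grip_force': 29.997}
wrist knob_grip 0.57 [ 452.  -220.5  106.1]
```

View pics/w4.png

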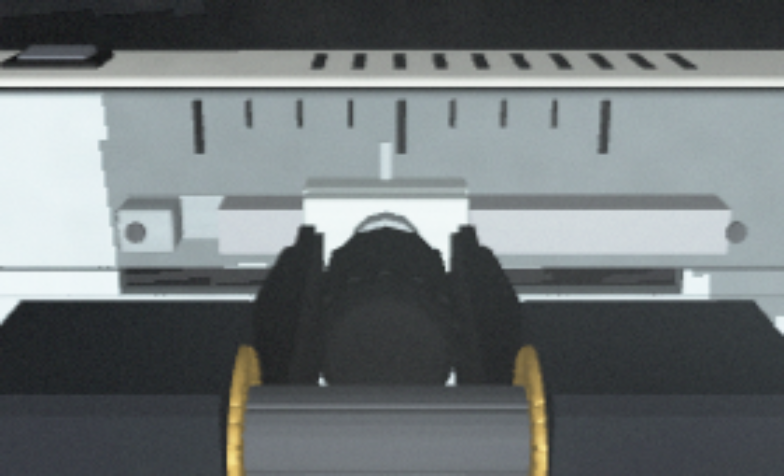

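The pointer at px 386 is short of the half tick at 401 by about 3.8–4 mm, which agrees with the TCP travel of 40.1 mm. I'll move the last 3.8 mm.

Emit:
{"name": "drive_tool", "arguments": {
  "rows": [
    [[0, 0.008, 0, 0, 0, 0, 0], [0, 0.0075, 0, 0, 0, 0, 0], [0, 0, 0, 0, 0, 0, 0], [0, 0, 0, 0, 0, 0, 0]]
  ]
}}

```text
t: 8.6
eef_pos: [452.8, -215.8, 116.0]
tcp_rot: [-3.141, -0.0, 3.08]
ft_force: [2.6, -10.2, -16.7]
opening: 0.246
grip_force: 30.0
```

Run:
```python
from h import *
st()
p=look("wrist",["knob_grip"]); cv2.imwrite("pics/w5.png",cv2.resize(p["color"][150:320,180:460],None,fx=2.8,fy=2.8))
```

```text
{'t': 8.6, 'joints': [-0.576, 0.484, 1.98, -0.001, 0.678, -2.085], 'eef_pos': [452.836, -215.797, 116.01], 'tcp_rot': [-3.141, -0.0, 3.08], 'ft_force': [2.564, -10.15, -16.697], 'opening': 0.246, 'grip_force': 29.997}
wrist knob_grip 0.96 [ 452.3 -216.6  109.6]
```

View pics/w5.png

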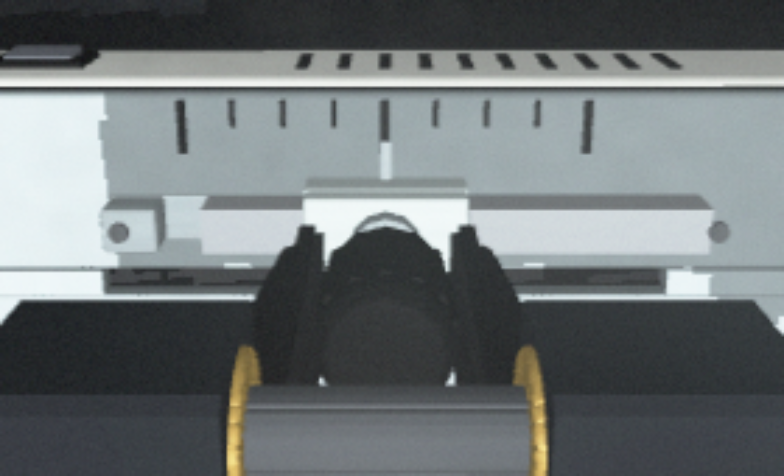

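The pointer at px 386 is now in line with the half tick at 385. Spring force is about 10 N, as expected at half travel. I'll hold for more than 3 s (30 rows = 3.75 s).

Emit:
{"name": "drive_tool", "arguments": {
  "rows": [
    [[0, 0, 0, 0, 0, 0, 0], [0, 0, 0, 0, 0, 0, 0], [0, 0, 0, 0, 0, 0, 0], [0, 0, 0, 0, 0, 0, 0], [0, 0, 0, 0, 0, 0, 0]]
  ]
}}

```text
t: 9.32
eef_pos: [452.8, -215.8, 116.0]
tcp_rot: [-3.141, -0.0, 3.08]
ft_force: [1.8, -8.3, -17.3]
opening: 0.246
grip_force: 30.0
```

Emit:
{"name": "drive_tool", "arguments": {
  "rows": [
    [[0, 0, 0, 0, 0, 0, 0], [0, 0, 0, 0, 0, 0, 0], [0, 0, 0, 0, 0, 0, 0], [0, 0, 0, 0, 0, 0, 0], [0, 0, 0, 0, 0, 0, 0]]
  ]
}}

```text
t: 9.95
eef_pos: [452.8, -215.8, 116.0]
tcp_rot: [-3.141, -0.0, 3.08]
ft_force: [3.2, -8.6, -17.7]
opening: 0.243
grip_force: 30.0
```

Emit:
{"name": "drive_tool", "arguments": {
  "rows": [
    [[0, 0, 0, 0, 0, 0, 0], [0, 0, 0, 0, 0, 0, 0], [0, 0, 0, 0, 0, 0, 0], [0, 0, 0, 0, 0, 0, 0], [0, 0, 0, 0, 0, 0, 0]]
  ]
}}

```text
t: 10.58
eef_pos: [452.8, -215.8, 116.0]
tcp_rot: [-3.141, -0.0, 3.08]
ft_force: [1.7, -10.1, -17.4]
opening: 0.243
grip_force: 30.0
```

Emit:
{"name": "drive_tool", "arguments": {
  "rows": [
    [[0, 0, 0, 0, 0, 0, 0], [0, 0, 0, 0, 0, 0, 0], [0, 0, 0, 0, 0, 0, 0], [0, 0, 0, 0, 0, 0, 0], [0, 0, 0, 0, 0, 0, 0]]
  ]
}}

```text
t: 11.2
eef_pos: [452.8, -215.8, 116.0]
tcp_rot: [-3.141, -0.0, 3.08]
ft_force: [2.2, -9.9, -17.8]
opening: 0.243
grip_force: 30.0
```

Emit:
{"name": "drive_tool", "arguments": {
  "rows": [
    [[0, 0, 0, 0, 0, 0, 0], [0, 0, 0, 0, 0, 0, 0], [0, 0, 0, 0, 0, 0, 0], [0, 0, 0, 0, 0, 0, 0], [0, 0, 0, 0, 0, 0, 0]]
  ]
}}

```text
t: 11.82
eef_pos: [452.8, -215.8, 116.0]
tcp_rot: [-3.141, -0.0, 3.08]
ft_force: [2.9, -8.9, -17.8]
opening: 0.242
grip_force: 30.0
```

Emit:
{"name": "drive_tool", "arguments": {
  "rows": [
    [[0, 0, 0, 0, 0, 0, 0], [0, 0, 0, 0, 0, 0, 0], [0, 0, 0, 0, 0, 0, 0], [0, 0, 0, 0, 0, 0, 0], [0, 0, 0, 0, 0, 0, 0]]
  ]
}}

```text
t: 12.45
eef_pos: [452.8, -215.8, 116.0]
tcp_rot: [-3.141, -0.0, 3.08]
ft_force: [1.7, -9.5, -17.2]
opening: 0.247
grip_force: 30.0
```

Run:
```python
from h import *
st()
p=look("wrist",["knob_grip","vial_a"]); c=p["color"][150:320,180:460]
q=look("scene",[])["color"][170:270,270:430]
cv2.imwrite("pics/w6.png",np.vstack([cv2.resize(c,(480,291)),cv2.resize(q,(480,300))]))
```

```text
{'t': 12.45, 'joints': [-0.576, 0.484, 1.98, -0.001, 0.678, -2.085], 'eef_pos': [452.841, -215.825, 116.021], 'tcp_rot': [-3.141, -0.0, 3.08], 'ft_force': [1.692, -9.497, -17.176], 'opening': 0.247, 'grip_force': 29.997}
wrist knob_grip 0.66 [ 455.  -218.5  108.5]
```

View pics/w6.png

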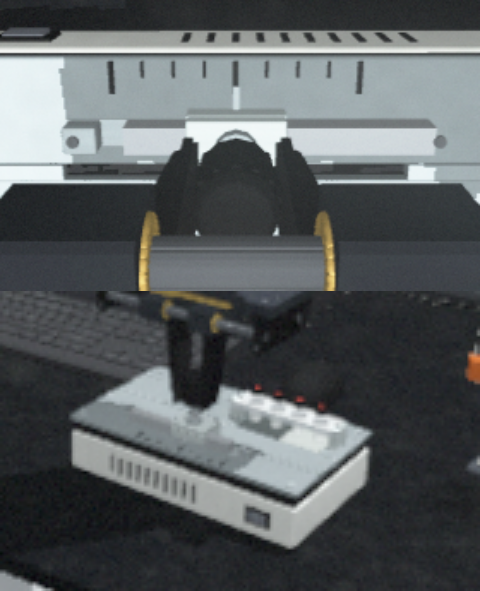

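The pointer is still on the half tick (236,95), all four vials are standing, and the pose has been steady for more than 3.8 s. I'm handing in.

```bash
python3 -c "
from cell import env
print(env.job_done())"
```

```text
the job is handed in; nothing more can be done
None
```

I lifted the knob to its stop, slid the shutter to half travel (pointer on the half mark), held it there for over 3.8 s, and handed the job in at 12.5 s with the gripper still holding; all four vials were still standing.

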